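# Line up and pin the jar nest plate

## Task

The sliding nest plate of the jar fixture has crept off its locking hole. Take the tapered drift out of the sloped tool rest and work it down through the plate's hole and the hole in the bridge below until it is fully in and the two holes are in line; then pull it out, put the locking pin through both holes in its place, fully home with its flange on the plate, and put the drift back fully seated in a socket of the tool rest. Do not disturb the jars or the tally counter standing about.

Things in the scene. Friction and masses are not known exactly. Their poses are not given: they have to be found in the camera images.
- fixture: Fixed jar fixture: dark steel bridge plate 190 x 120 x 12 mm on two aluminium walls. Origin on the table below the centre of the bridge's hole; x is the sliding direction, the jar nest on the -x side (to the robot's right). It spans x -150 to +40, y -60 to +60 mm. Bridge top 85 mm, underside 73 mm over the table, free space below. Edge rails (beyond |y| 43 mm) reach 100 mm.
- bridge_hole (a point): Centre of the bridge's vertical through hole, at the level of the bridge's top (85 mm over the table). Hole diameter 18 mm, 12 mm deep, 1 mm chamfer. Axes as fixture.
- nest_plate (a joint): Position of the sliding nest plate along the fixture's x axis, m: 0 = its hole exactly over the bridge's hole, positive = towards the fixture's +x. Starts at +0.007 to +0.010. Travel +-0.012. It slides with a stiff friction of about 4 N and stays where it is left. No spring.
- plate_hole (a point): Centre of the vertical 18 mm through hole of the aluminium nest plate, at the plate's top face (95 mm over the table). Plate 150 x 94 x 10 mm, lying on the bridge. A white jar nest ring (81 mm outside, 6 mm high) stands on it, centred 68 mm from the hole on the -x side. Axes as fixture.
- rest: Fixed sloped tool rest, grey block on an aluminium foot, 170 mm wide in y. Two round sockets of 20 mm diameter, 34 mm deep, open below. Origin on the table midway below their mouths. The socket axes tilt 30 degrees: up and out is (-sin 30, 0, cos 30) in the rest's frame, so the handles lean to its -x (to the robot's left and towards it).
- socket_left (a point): Centre of the mouth of the socket at y = +45 mm of the rest, 90 mm above the table, in the block's sloping top face. A fixed jar clamp with an upright red lever stands between the rest and the fixture, farther back: carry tools over it.
- socket_right (a point): Centre of the mouth of the socket at y = -45 mm of the rest, 90 mm above the table.
- drift: Tapered drift, steel, 149 mm long, about 0.25 kg: the taller, slimmer tool in the rest, in either socket, along its axis. Origin on its axis at the shoulder (under the flange, on the mouth at the start), z up. Flange 26 mm wide, z 0 to 6; round handle 22 mm, z 6 to 72; domed head to 77. Straight shank 16.6 mm, z 0 to -22; then a taper to 5 mm at z -72 mm.
- drift_tip (a point): Tip of the drift, on its axis, 72 mm below its shoulder.
- lock_pin: Locking pin, about 0.2 kg: the shorter, wider tool, in the other socket, along its axis. Origin on its axis at the shoulder (under the flange; on the mouth at the start, on the plate when home), z up. Steel flange 40 mm wide, z 0 to 6; round dark knob 32 mm, z 6 to 48 mm. Straight shank 14.5 mm, 46 mm long, blunt nose chamfered to 12 mm.
- pin_tip (a point): Nose of the locking pin, on its axis, 46 mm below its shoulder.
- jar_near: Bystander: filled jar with a beige lid, 66 mm diameter, 91 mm high, near the front edge of the table. Origin at its underside.
- jar_side: Bystander: filled jar of the same kind, far to the right. Origin at its underside.
- counter: Bystander: tally counter, 76 x 50 x 22 mm, lying near the front edge. Origin at its underside.

How it is judged:
On the way, in this order (a step that is already met when the one before it is completed fails the run):
1. the drift is down through both holes (tip at least 50 mm below the bridge's top) and the plate's hole is within 2 mm of line (z of drift_tip in the frame of bridge_hole below -0.05 m and horizontal distance between drift_tip and bridge_hole below 0.006 m and value of joint nest_plate between -0.002 and 0.002 m), for 0.2 s.
2. the locking pin is through both holes, fully home and upright (z of lock_pin in the frame of plate_hole below 0.004 m and horizontal distance between lock_pin and bridge_hole below 0.005 m and height (world z) of pin_tip below 0.0575 m and angle between lock_pin's own z axis and vertical below 0.1 rad), for 0.2 s.
At the end, for the whole second after the job is handed in: The pin stands in both holes: shoulder within 4 mm of the plate, axis within 5 mm of the bridge hole and 0.1 rad of vertical; the plate is within 3 mm of line; the drift is back in a socket, shoulder within 8 mm of its mouth, tilted 0.39 to 0.67 rad; both released and at rest (all of step 2 and value of joint nest_plate between -0.003 and 0.003 m and (distance between drift and socket_left below 0.008 m or distance between drift and socket_right below 0.008 m) and angle between the z axis of drift and the z axis of rest, either way round between 0.39 and 0.67 rad and linear speed of each of drift, lock_pin below 0.02 m/s); the robot touches nothing.
It fails at once if a bystander (either jar or the tally counter) is moved more than 30 mm (distance of any of jar_near, jar_side, counter from where it was at the start of the episode above 0.03 m).
It fails at once if a bystander jar is tipped (angle between any of jar_near, jar_side's own z axis and vertical above 0.4 rad).
It also fails if it takes over 72 s, if anything falls off the work surface, if the arm or the gripper's body presses on something with over 40 N, if the wrist force passes 120 N, or if a joint passes its speed limit or range.

## Robot

A 7-joint arm with a two-finger parallel gripper is mounted at the origin on a cart in front of the work surface, level with it; the furniture and walls round the work are solid. World frame = base frame: x ahead of the robot, y to its left, z up, the work surface at z = 0. Lengths are in m, angles in rad, forces in N, time in s.
With the tool pointing down it reaches from about 0.4 to 0.85 m from the base axis. Payload 10.4 kg.
Tool frame: the origin (TCP) lies midway between the tips of the shut fingers; the grasp point (between the pads) lies 19 mm behind it; z points along the fingers, y is the line along which they close (so a half turn about z gives the same grasp; the last joint's range is limited). The gripper opens to 87 mm and grips with 3 to 60 N. Pads are 19 mm wide; open, the fingers measure 117 mm over their backs; the gripper's body (75 mm by 190 mm) begins 51 mm behind the grasp point.
Start: joints at [-1.248, 0.332, -0.065, 1.46, 0.022, 1.35, -0.088], TCP at [0.212, 0.588, 0.223] pointing down, gripper open.
Joint ranges: [-2.6, 2.6], [-0.5, 2.12], [-1.47, 1.34], [0.16, 2.42], [-1.27, 4.41], [0.06, 2.06], [-2.6, 2.6]. Speed limits (rad/s): [2.22, 2.22, 2.79, 2.79, 3.14, 3.14, 3.14].

## Interface

Orientations are given as a unit quaternion [x, y, z, w].
In Python, from bench import r gives the robot as it stands.
- The arm moves only by the tool arm_command, never from a script. Its argument "moves" is one flat list of numbers, 4 for each row, row after row: the shift along the tool's x, y, z in cm, then the turn about the tool's z in degrees. A call has 1 to 12 rows; each row shifts and turns the commanded pose from where the row before left it, along the tool's axes as they then stand; what a row does not reach is not made up. A row lasts 1/12 s, in which the tool goes at most 41.7 mm and 7.16 degrees, less where a joint would pass 70% of its speed; a pose out of reach is approached as far as the arm can. A call with a gripper value outside its range is refused whole. "fingers" is the opening in per cent of the stroke, from 0 (shut) to 100 (fully open), set as the call begins (left out, the last holds). The fingers move at their own pace and stop on an object; "squeeze" is the grip in N (left out, the last holds). Time passes only in rows, so rows that do not move let the fingers close. It gives the time, the measured TCP pose, the force, the opening and the grip force at its end, in the units of the state.
- r.read_state(): the state, without advancing time (a new reading comes with each control period).
- r.camera(name): name is "scene" or "top" or "wrist"; returns the picture (400x640x3 uint8, red, green, blue); there is no depth.
- r.camera_info(name): a dict with "fx", "fy", "cx", "cy" (pixels), "k1" (the pictures are not rectified: a ray, as slopes to the right and down, at radius r is drawn at 1 + k1 r^2 times it, then the intrinsics apply), "origin" and "attitude" of the camera in the world. Camera axes: x right, y up, looking along -z (the intrinsics and any distortion apply to the point x, -y, -z); pixel columns grow to the right and rows downward; lengths in m; the calibration is good to about 2 mm. A picture is of the moment at which its call begins: read the wrist's pose just before it. camera_info takes no time and is no camera call; for the wrist camera it gives the pose at the moment of the call.
- r.close_job(): hands the job in; it is judged then, once.
The state is a dict: "time": time; "joint_positions": joint angles; "joint_vel": joint speeds; "joint_torque": joint torques, N m; "ee_pos": TCP position; "eef_rot": TCP orientation; "ft_force": force on the tool from outside, world axes, zero at the start; "torque": the same for the moment, N m; "width": finger opening in m; "grip_force": force on a finger pad.
Only numpy, scipy, OpenCV 4.12 (cv2) and the standard library are available. Lean on these libraries where they do the work, as an engineer would, in place of code of your own. Each camera call takes 0.05 s, during which the arm holds its last target. There are 200 camera calls.

## Working session

There is one attempt and no reset: what is moved stays moved. The work goes in short steps, Python scripts to look and compute and a tool call to move; the robot and the scene stay as the last step left them, time stands still between calls to the robot, and variables do not carry over. Pictures are saved under pics/ and viewed, at most 10 in all, crops included, and the job is handed in when it is done.

Besides the shell and the picture viewer there is one more tool, called after "Request:" in YAML: its name, and indented under it one key for each argument. arm_command: Moves the arm, as the interface text tells. Its arguments: {"type":"object","properties":{"moves":{"type":"array"},"fingers":{"type":"number"},"squeeze":{"type":"number"}},"required":["moves"]}

```bash
ls; mkdir -p pics
python3 - <<'E'
from bench import r
import cv2
s=r.read_state();print({k:s[k] for k in('time','ee_pos','eef_rot','width')})
for n in('scene','top','wrist'):
    print(n,r.camera_info(n)); cv2.imwrite(f'pics/{n}0.png',r.camera(n)[:,:,::-1])
E
```

```text
pics
{'time': 0.0, 'ee_pos': array([0.21173278, 0.58763987, 0.22177179]), 'eef_rot': array([ 1.72050874e-01,  9.85087818e-01, -6.93678497e-04, -8.57181491e-05]), 'width': 0.08708993991880026}
scene {'fx': 494.04553753125515, 'fy': 494.04553753125515, 'cx': 319.6924681130192, 'cy': 204.85453682640826, 'k1': -0.14073023343569235, 'origin': array([-0.28881197, -0.75641839,  1.26143353]), 'attitude': array([ 0.32911224, -0.15297402, -0.38745989,  0.84744257])}
top {'fx': 435.0276657880905, 'fy': 435.0276657880905, 'cx': 319.89201472014105, 'cy': 203.01718006480908, 'k1': 0.024147524839783423, 'origin': array([ 0.22496544, -0.09389173,  1.35266551]), 'attitude': array([ 0.07460022, -0.06968529, -0.66520907,  0.73964563])}
wrist {'fx': 286.19515470408305, 'fy': 286.19515470408305, 'cx': 318.83819715772245, 'cy': 197.2857177776177, 'k1': 0.014159854181175038, 'origin': array([0.13733738, 0.61401341, 0.3837329 ]), 'attitude': array([-0.11814096, -0.08263028,  0.56899769,  0.80960273])}
```

View pics/scene0.png

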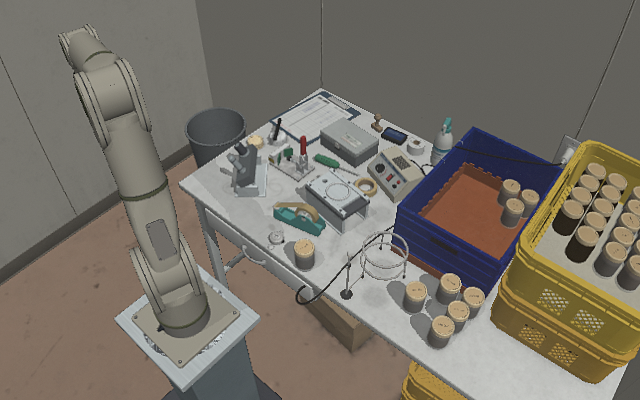

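View pics/top0.png

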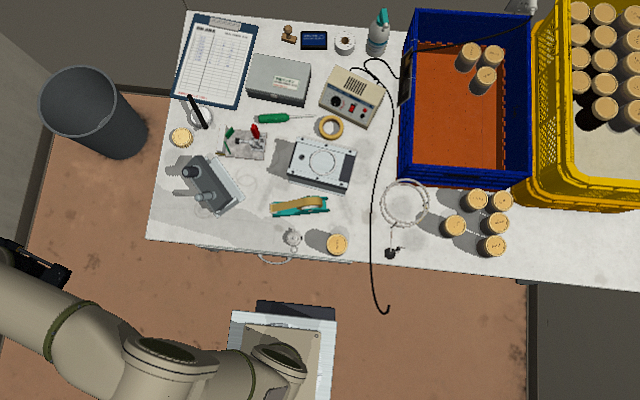

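The scene view shows the rest at about (245,165) and the fixture at (340,195). In the top view the rest is at (208,185) with the dark knob at (190,170), the drift handle at about (180,192), and the fixture at (321,163). I'll zoom in and add helpers.

```bash
cat > h.py <<'E'
import numpy as np, cv2
from scipy.spatial.transform import Rotation as R
def ray(ci,u,v):
    K=np.array([[ci['fx'],0,ci['cx']],[0,ci['fy'],ci['cy']],[0,0,1]])
    p=cv2.undistortPoints(np.array([[[u,v]]],float),K,np.array([ci['k1'],0,0,0,0]))[0,0]
    d=R.from_quat(ci['attitude']).apply([p[0],-p[1],-1]); return np.array(ci['origin']),d/np.linalg.norm(d)
def onz(ci,u,v,z):
    o,d=ray(ci,u,v); return o+d*(z-o[2])/d[2]
def proj(ci,P):
    q=R.from_quat(ci['attitude']).inv().apply(np.array(P)-ci['origin']); x,y=q[0]/-q[2],-q[1]/-q[2]; f=1+ci['k1']*(x*x+y*y)
    return np.array([ci['cx']+ci['fx']*f*x, ci['cy']+ci['fy']*f*y])
def tri(rs):
    A=0;b=0
    for o,d in rs:
        M=np.eye(3)-np.outer(d,d);A=A+M;b=b+M@o
    return np.linalg.solve(A,b)
E
python3 - <<'E'
from h import *
from bench import r
t=cv2.imread('pics/top0.png');s=cv2.imread('pics/scene0.png')
a=cv2.resize(t[115:230,150:365],None,fx=3.7,fy=3.7,interpolation=2)[:,:795]
cv2.imwrite('pics/c1.png',a)
b=cv2.resize(s[110:240,215:385],None,fx=4.6,fy=4.6,interpolation=2); cv2.imwrite('pics/c2.png',b);print(a.shape,b.shape)
ci=r.camera_info('top')
for u,v,z in((321,163,.1),(208,185,.1),(337,244,.09),(292,238,.02)):print(onz(ci,u,v,z))
E
```

```text
(426, 795, 3) (598, 782, 3)
[ 0.60598911 -0.0617234   0.1       ]
[0.50283864 0.26356922 0.1       ]
[ 0.37015593 -0.13340474  0.09      ]
[0.38197152 0.00386    0.02      ]
```

View pics/c1.png

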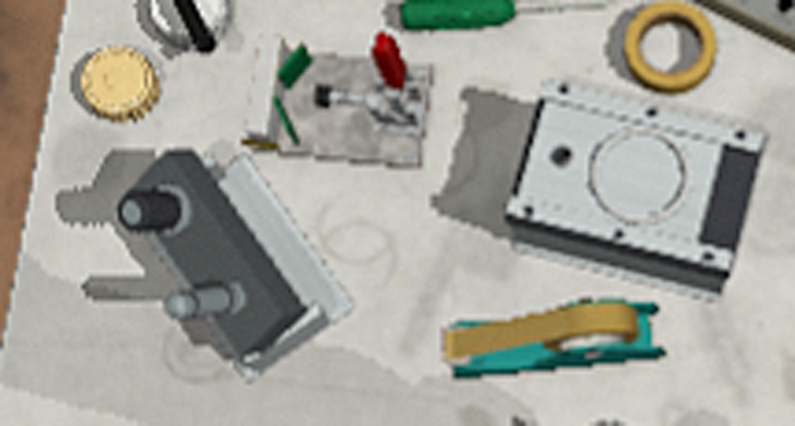

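View pics/c2.png

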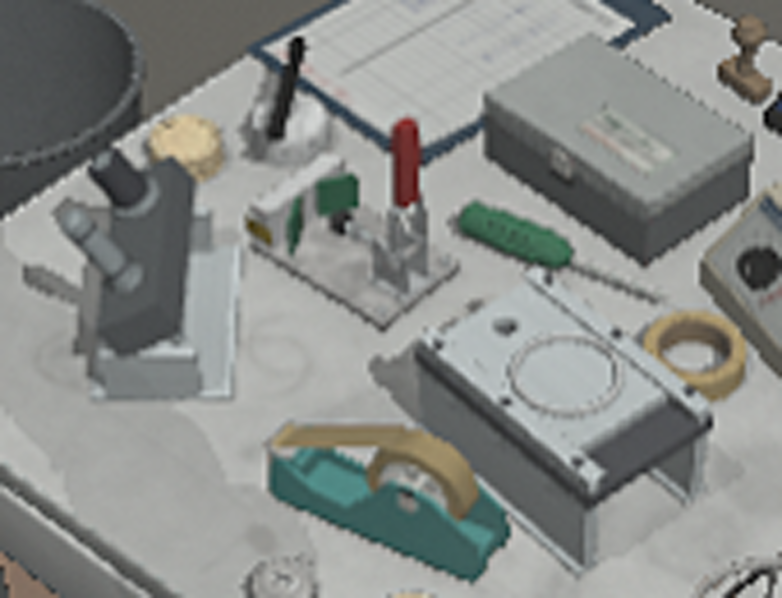

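Crops: in the top view the plate hole is at (302,157), ring centre (322,163), drift head about (198,197) and flange (213,195), pin head (186,172) and flange (198,171). In the scene view the drift head is at (231,156), flange (243,170), pin head (238,145), flange (246,152) and plate hole (325,181).

Run:
```python
from h import *
from bench import r
ct=r.camera_info('top');cs=r.camera_info('scene')
T=lambda u,v:(150+(u+.5)/3.7-.5,115+(v+.5)/3.7-.5); S=lambda u,v:(215+(u+.5)/4.6-.5,110+(v+.5)/4.6-.5)
D=dict(hole=((562,155),(507,326)),ring=((637,177),(565,375)),dhead=((178,303),(72,213)),dfl=((232,298),(124,277)),phead=((132,210),(105,162)),pfl=((178,208),(140,195)),lever=((382,42),(405,125)))
Q={}
for k,(a,b) in D.items():
    ra,rb=ray(ct,*T(*a)),ray(cs,*S(*b)); P=tri([ra,rb]);Q[k]=P
    print(k,P.round(3),[np.linalg.norm(np.cross(P-o,d)).round(4) for o,d in(ra,rb)])
h=onz(ct,*T(562,155),.095);g=onz(ct,*T(637,177),.101);print('hole z',h,g,np.linalg.norm((h-g)[:2]),np.degrees(np.arctan2(*(h-g)[1::-1])))
h=onz(cs,*S(507,326),.095);g=onz(cs,*S(565,375),.101);print('scene',h,g,np.linalg.norm((h-g)[:2]),np.degrees(np.arctan2(*(h-g)[1::-1])))
for a in((210,150),(352,303)):print('foot edge?',[onz(ct,*T(*a),z).round(3) for z in(0,.05)])
for k in 'dp':
    d=Q[k+'head']-Q[k+'fl'];print(k,np.linalg.norm(d),d/np.linalg.norm(d),np.degrees(np.arctan2(d[1],d[0])))
print('sock line',np.degrees(np.arctan2(*(Q['pfl']-Q['dfl'])[1::-1])),np.linalg.norm(Q['pfl']-Q['dfl']))
```

```text
hole [ 0.622 -0.001  0.095] [np.float64(0.0001), np.float64(0.0001)]
ring [ 0.61  -0.064  0.095] [np.float64(0.0007), np.float64(0.0007)]
dhead [0.453 0.27  0.161] [np.float64(0.0011), np.float64(0.0011)]
dfl [0.474 0.248 0.095] [np.float64(0.001), np.float64(0.001)]
phead [0.531 0.327 0.127] [np.float64(0.0004), np.float64(0.0004)]
pfl [0.541 0.301 0.102] [np.float64(0.0012), np.float64(0.0012)]
lever [0.672 0.142 0.175] [np.float64(0.0004), np.float64(0.0004)]
hole z [ 0.62146671 -0.00102932  0.095     ] [ 0.60757324 -0.06395191  0.101     ] 0.06443819683882417 77.54872711166745
scene [ 0.62115484 -0.00122902  0.095     ] [ 0.6057656  -0.06839147  0.101     ] 0.06890300243643438 77.09434071573702
foot edge? [array([0.623, 0.313, 0.   ]), array([0.608, 0.298, 0.05 ])]
foot edge? [array([0.5 , 0.17, 0.  ]), array([0.49 , 0.161, 0.05 ])]
d 0.07238876808052969 [-0.2934908   0.30522628  0.90592498] 133.87708660342085
p 0.03811916351827247 [-0.27711957  0.69799137  0.66031265] 111.65428246846226
sock line 38.142067960502835 0.08581467063960034
```

```bash
cat >> h.py <<'E'
def go(s,P,yaw=None):
    "tool-frame shift in cm to bring TCP to P; yaw = world angle (deg) wanted for tool x, turn needed"
    M=R.from_quat(s['eef_rot']); d=M.inv().apply(np.array(P)-s['ee_pos'])*100
    x=M.apply([1,0,0]); a=np.degrees(np.arctan2(x[1],x[0]))
    t=None if yaw is None else -((yaw-a+180)%360-180)
    print('t',round(s['time'],2),'shift',d.round(2),'yaw',a.round(1),'turn',t,'toolz',M.apply([0,0,1]).round(3))
E
python3 - <<'E'
from h import *
from bench import r
s=r.read_state();go(s,[.455,.268,.26],137); go(s,[.40,.30,.26],137)
E
```

```text
t 0.15 shift [-33.72 -21.84  -3.78] yaw 160.2 turn 23.185315086864193 toolz [-0.    -0.001 -1.   ]
t 0.15 shift [-27.46 -20.69  -3.78] yaw 160.2 turn 23.185315086864193 toolz [-0.    -0.001 -1.   ]
```

Request:
arm_command:
  moves: [0, 0, -2, 0, -3, -2, -0.2, 0, -3, -2, -0.2, 0, -3, -2, -0.2, 0, -3, -2, -0.2, 0, -3, -2, -0.2, 0, -3, -2, -0.2, 0, -3, -2, -0.2, 0, -3, -2, -0.2, 0, -3, -2, -0.2, 0, -3, -2, -0.2, 0, -3, -1.5, 0, 0]
  fingers: 100

```text
time: 1.15
ee_pos: [0.4503, 0.2717, 0.2631]
eef_rot: [0.172, 0.985, 0.0, 0.0]
ft_force: [0.6, 0.4, -0.6]
width: 0.0872
grip_force: 0.0
```

Request:
arm_command:
  moves: [0, 0, 0, 6, 0, 0, 0, 6, 0, 0, 0, 6, 0, 0, 0, 5, 0, 0, 0, 0, 0, 0, 0, 0]

```text
time: 1.65
ee_pos: [0.4493, 0.2739, 0.2624]
eef_rot: [0.364, 0.932, -0.0, -0.0]
ft_force: [-0.3, -0.9, -0.7]
width: 0.087
grip_force: 0.0
```

Run:
```python
from h import *
from bench import r
s=r.read_state();go(s,[.455,.268,.26],137);print(s['ee_pos'],s['ft_force'])
ci=r.camera_info('wrist');im=r.camera('wrist')[:,:,::-1];cv2.imwrite('pics/w1.png',im)
import pickle;pickle.dump(ci,open('w1.pkl','wb'))
for P in((.474,.248,.095),(.453,.27,.161),(.541,.301,.102),(.531,.327,.127)):print(proj(ci,P))
```

```text
t 1.65 shift [-0.82 -0.05  0.24] yaw 137.4 turn 0.3573038934677868 toolz [-0. -0. -1.]
[0.44929074 0.27388802 0.26239573] [-0.34432128 -0.85638422 -0.65304387]
[317.47668506 210.19621776]
[319.15341981 202.90636726]
[387.4565062  222.61426144]
[405.53898675 209.80248637]
```

View pics/w1.png

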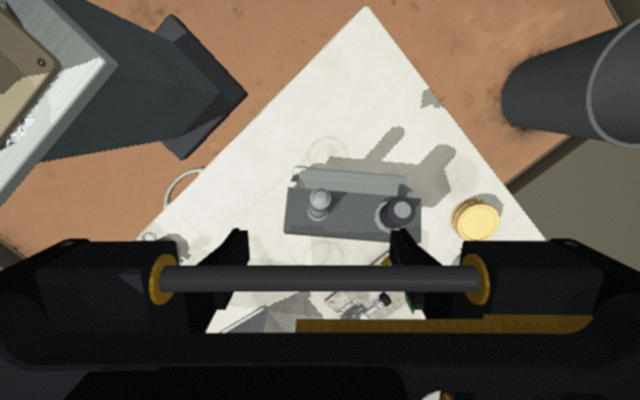

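The wrist view shows the rest at (350,210), with the drift standing at (319,202) and the pin at (400,212), both near the predicted pixels. I'll enlarge it for the exact positions.

Run:
```python
import cv2
im=cv2.imread('pics/w1.png');cv2.imwrite('pics/c3.png',cv2.resize(im[155:255,280:430],None,fx=5.3,fy=5.3,interpolation=2))
```

```text
(no output)
```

View pics/c3.png

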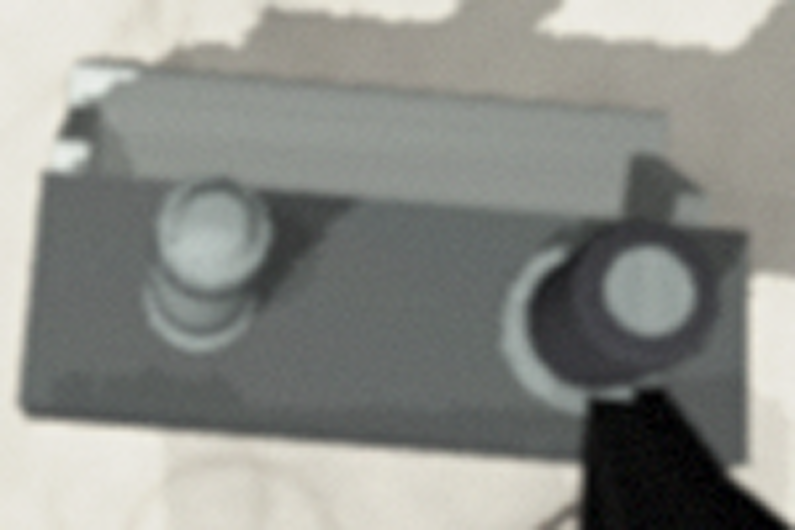

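The crop shows the drift head at crop (214,235) and its flange at (202,300). The pin top is at (650,290) and its flange at about (587,335). The block edges slope about 4.6°.

Run:
```python
from h import *
import pickle
from bench import r
ci=pickle.load(open('w1.pkl','rb'));W=lambda u,v:(280+(u+.5)/5.3-.5,155+(v+.5)/5.3-.5)
ang=lambda d:np.degrees(np.arctan2(d[1],d[0]))
print('cam look',R.from_quat(ci['attitude']).apply([0,0,-1]))
a,b=onz(ci,*W(45,175),.1),onz(ci,*W(745,232),.1);print(ang(b-a),a,b)
a,b=onz(ci,*W(22,415),.1),onz(ci,*W(580,460),.1);print(ang(b-a))
D=onz(ci,*W(202,302),.0926);P=onz(ci,*W(587,335),.0926);print('flanges',D,P,ang(P-D),np.linalg.norm(P-D))
H=onz(ci,*W(214,235),.09+.073*.866);print('dhead',H,ang(H-D),np.linalg.norm((H-D)[:2]),'exp',.035)
H=onz(ci,*W(650,290),.09+.048*.866);print('phead',H,ang(H-P),np.linalg.norm((H-P)[:2]),'exp',.0225)
ct=r.camera_info('top');cs=r.camera_info('scene')
```

```text
cam look [ 0.20968051 -0.19303911 -0.9585249 ]
42.5349630543769 [0.42891021 0.2428521  0.1       ] [0.54403863 0.34847717 0.1       ]
42.368590991342494
flanges [0.47611168 0.24642108 0.0926    ] [0.54281383 0.30686854 0.0926    ] 42.18379633561284 0.09001706917630932
dhead [0.45234392 0.27171595 0.153218  ] 133.21719872616478 0.034709316953379546 exp 0.035
phead [0.525997   0.32472189 0.131568  ] 133.28756358454274 0.02452647678413366 exp 0.0225
```

Run:
```python
from h import *
from bench import r
s=r.read_state();s['eef_rot']=(R.from_quat(s['eef_rot'])*R.from_euler('z',5,degrees=True)).as_quat();go(s,[.4609,.2630,.1126],132.4)
```

```text
t 1.7 shift [-1.59  0.12 14.99] yaw 132.4 turn -0.018646783650353882 toolz [-0. -0. -1.]
```

Request:
arm_command:
  moves: [0, 0, 0, 5, -1.6, 0.1, 0, 0, 0, 0, 3, 0, 0, 0, 3, 0, 0, 0, 3, 0, 0, 0, 3, 0, 0, 0, 2, 0, 0, 0, 1, 0, 0, 0, 0, 0, 0, 0, 0, 0]
  fingers: 100

```text
time: 2.53
ee_pos: [0.4612, 0.2629, 0.1132]
eef_rot: [0.405, 0.914, 0.0, 0.0]
ft_force: [0.6, 0.6, 0.4]
width: 0.0871
grip_force: 0.0
```

Run:
```python
from h import *
from bench import r
s=r.read_state();go(s,[.4609,.2630,.1126],132.4);print(s['ft_force'],s['ee_pos'])
```

```text
t 2.53 shift [ 0.03 -0.01  0.06] yaw 132.2 turn -0.1512755326634192 toolz [ 0.  0. -1.]
[0.58894511 0.60432726 0.3817644 ] [0.46117915 0.26290748 0.11318145]
```

Request:
arm_command:
  moves: [0, 0, 0, 0, 0, 0, 0, 0, 0, 0, 0, 0, 0, 0, 0, 0, 0, 0, 0, 0, 0, 0, 0, 0, 0, 0, 0, 0, 0, 0, 0, 0, 0, 0, 0, 0, 0, 0, 0, 0]
  fingers: 0
  squeeze: 30

```text
time: 3.37
ee_pos: [0.4609, 0.2627, 0.1125]
eef_rot: [0.405, 0.914, 0.0, -0.0]
ft_force: [-0.1, -1.2, 0.2]
width: 0.0283
grip_force: 0.0
```

Request:
arm_command:
  moves: [0, 0, 0, 0, 0, 0, 0, 0, 0, 0, 0, 0, 0, 0, 0, 0]

```text
time: 3.7
ee_pos: [0.4609, 0.2628, 0.1125]
eef_rot: [0.405, 0.914, 0.0, -0.0]
ft_force: [0.5, -0.8, -0.4]
width: 0.0211
grip_force: 30.0
```

Request:
arm_command:
  moves: [0.5, 0, -0.87, 0, 0.5, 0, -0.87, 0, 0.5, 0, -0.87, 0, 0.5, 0, -0.87, 0, 0.5, 0, -0.87, 0, 0.5, 0, -0.87, 0, 0.5, 0, -0.87, 0, 0.5, 0, -0.87, 0, 0, 0, -2, 0, 0, 0, -3, 0, 0, 0, -3, 0, 0, 0, -2, 0]

```text
time: 4.7
ee_pos: [0.4342, 0.2928, 0.2856]
eef_rot: [0.405, 0.914, 0.001, 0.001]
ft_force: [0.6, 0.6, -2.0]
width: 0.0213
grip_force: 30.0
```

Run:
```python
from h import *
from bench import r
s=r.read_state();print(s['ee_pos'],s['ft_force'],s['torque'],s['width'])
for n in('scene','wrist'):
    ci=r.camera_info(n);cv2.imwrite(f'pics/{n}2.png',r.camera(n)[:,:,::-1])
    P=s['ee_pos']+[0,0,.019];u=np.array([-.674,.738,0]);a=.5*u+[0,0,.866]
    for t in(.029,-.048,-.12):print(n,proj(ci,P+t*a),proj(ci,P+[0,0,t]))
a=cv2.imread('pics/scene2.png')[60:210,180:330];b=cv2.imread('pics/wrist2.png')[100:300,220:420]
cv2.imwrite('pics/c4.png',np.hstack([cv2.resize(a,(400,400)),cv2.resize(b,(400,400))]))
```

```text
[0.43421808 0.29277221 0.28555816] [ 0.60504446  0.61443349 -1.97096458] [ 0.04753717  0.00011292 -0.01210201] 0.02132131862367409
scene [210.08087518 115.34913191] [214.51898885 114.22647142]
scene [225.1268092  131.76455619] [217.97335743 133.50033805]
scene [238.48302557 146.32069067] [221.03691202 150.40084679]
wrist [318.15986718 254.37873776] [318.34017411 286.15770934]
wrist [317.91082842 258.42317523] [317.71735537 224.51241934]
wrist [317.7987938  260.24272381] [317.43456348 196.58183736]
```

View pics/c4.png

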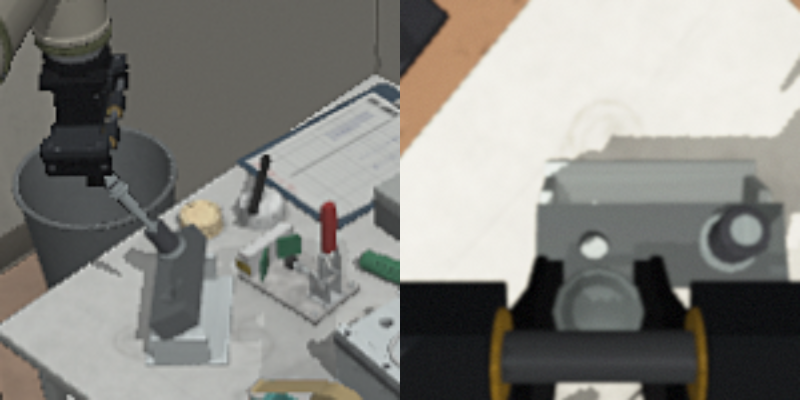

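Scene crop: the drift is held at its 30° lean, tip near scene pixel (238,146) as predicted. The wrist crop shows the right socket empty. Next I'll carry it over the fixture with its lean along the fixture's y, and look at the holes.

Run:
```python
from h import *
from bench import r
s=r.read_state();s['eef_rot']=(R.from_quat(s['eef_rot'])*R.from_euler('z',-35,degrees=True)).as_quat();go(s,[.665,-.012,.205],167.3)
```

```text
t 4.8 shift [-29.16 -24.72   8.12] yaw 167.2 turn -0.11919813077156505 toolz [ 0.005  0.004 -1.   ]
```

Request:
arm_command:
  moves: [0, 0, 0, -7, 0, 0, 0, -7, 0, 0, 0, -7, 0, 0, 0, -7, 0, 0, 0, -7, -2, -2, 0, 0, -2.5, -2, 0, 0, -2.5, -2, 0, 0, -2.5, -2, 0, 0, -2.5, -2, 0, 0, -2.5, -2, 0, 0, -2.5, -2, 0, 0]

```text
time: 5.8
ee_pos: [0.569, 0.1169, 0.2812]
eef_rot: [0.111, 0.994, -0.0, -0.001]
ft_force: [1.0, 1.2, -2.3]
width: 0.0209
grip_force: 30.0
```

Request:
arm_command:
  moves: [-2.5, -2.2, 0, 0, -2.5, -2.2, 0, 0, -2.5, -2.2, 0, 0, -2.5, -2.2, 0, 0, -2.2, -1.9, 0, 0, 0, 0, 2, 0, 0, 0, 2, 0, 0, 0, 2, 0, 0, 0, 1, 0, 0, 0, 1, 0, 0, 0, 0, 0, 0, 0, 0, 0]

```text
time: 6.8
ee_pos: [0.6639, -0.0131, 0.2023]
eef_rot: [0.111, 0.994, 0.0, -0.0]
ft_force: [0.7, -0.4, -1.5]
width: 0.0214
grip_force: 30.0
```

Run:
```python
from h import *
from bench import r
import pickle
s=r.read_state();go(s,[.665,-.012,.205],167.3);print(s['ft_force'],s['ee_pos'])
ci=r.camera_info('wrist');im=r.camera('wrist')[:,:,::-1];cv2.imwrite('pics/w3.png',im);pickle.dump(ci,open('w3.pkl','wb'))
u,v=proj(ci,[.6213,-.001,.095]);print(u,v);x=int(u)-80;y=int(v)-60;print(x,y)
cv2.imwrite('pics/c5.png',cv2.resize(im[max(y,0):y+120,max(x,0):x+160],None,fx=5,fy=5,interpolation=2))
```

```text
t 6.8 shift [-0.08  0.13 -0.27] yaw 167.2 turn -0.10310398708787716 toolz [-0.  0. -1.]
[ 0.67463445 -0.40641466 -1.51893895] [ 0.66393692 -0.01307248  0.20231124]
321.73993330505465 150.77740225063346
241 90
```

View pics/c5.png

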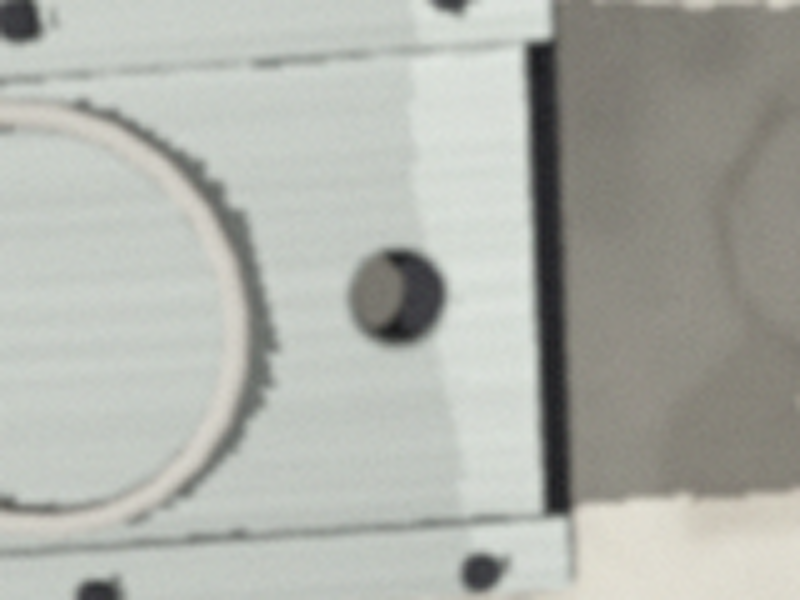

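The crop shows the plate hole at crop (397,297), with a light crescent from x=350 to 408 where the holes overlap, and the bridge end at about x=565.

Run:
```python
from h import *
import pickle
ci=pickle.load(open('w3.pkl','rb'));W=lambda u,v:(241+(u+.5)/5-.5,90+(v+.5)/5-.5)
ang=lambda d:np.degrees(np.arctan2(d[1],d[0]))
for a,b,z in(((0,80),(525,45),.095),((0,550),(560,517),.095),((566,100),(571,510),.085)):
    A,B=onz(ci,*W(*a),z),onz(ci,*W(*b),z);print(ang(B-A))
h=onz(ci,*W(397,297),.095);L=onz(ci,*W(350,297),.095);Rr=onz(ci,*W(445,297),.095)
th=np.radians(77.3);xf=np.array([np.cos(th),np.sin(th),0])
E1=onz(ci,*W(408,295),.085);E2=onz(ci,*W(408,295),.073)
print('hole',h,'dia',np.linalg.norm(L-Rr)); 
for n,P in dict(left=L,right=Rr,lens85=E1,lens73=E2,end85=onz(ci,*W(566,300),.085),pend=onz(ci,*W(537,300),.095)).items():print(n,P,((P-h)@xf*1e3).round(2))
m=[onz(ci,*W(264,63),.095),onz(ci,*W(280,533),.095)];print('mid rails',(m[0]+m[1])/2, np.linalg.norm(m[0]-m[1]))
print(xf)
```

```text
80.85801051721764
80.70516449300266
-10.038821417950691
hole [ 0.61932869 -0.002224    0.095     ] dia 0.017748065227136903
left [ 0.617384   -0.01078641  0.095     ] -8.78
right [0.6213162  0.00652057 0.095     ] 8.97
lens85 [ 6.20632248e-01 -2.87413559e-04  8.50000000e-02] 2.18
lens73 [ 6.22084294e-01 -4.65353629e-04  7.30000000e-02] 2.32
end85 [0.62836584 0.02936859 0.085     ] 32.81
pend [0.62567549 0.0231708  0.095     ] 26.17
mid rails [ 0.616375   -0.02547222  0.095     ] 0.08735437501258768
[0.2198462  0.97553454 0.        ]
```

Run:
```python
from h import *
from bench import r
s=r.read_state();s['eef_rot']=(R.from_quat(s['eef_rot'])*R.from_euler('z',-3,degrees=True)).as_quat();go(s,[.5633,.0043,.190],170.3)
```

```text
t 6.85 shift [10.26 -0.    1.3 ] yaw 170.2 turn -0.10106467906487637 toolz [ 0.001  0.    -1.   ]
```

Request:
arm_command:
  moves: [0, 0, 0, -3, 2.5, 0, 0, 0, 2.5, 0, 0, 0, 2.5, 0, 0, 0, 1.8, 0, 0.3, 0, 1, 0, 0.5, 0, 0, 0, 0.5, 0, 0, 0, 0, 0, 0, 0, 0, 0]

```text
time: 7.6
ee_pos: [0.5634, 0.0042, 0.1898]
eef_rot: [0.086, 0.996, 0.0, 0.001]
ft_force: [0.6, -0.3, -1.8]
width: 0.0212
grip_force: 30.0
```

Run:
```python
from h import *
from bench import r
s=r.read_state();go(s,[.5633,.0043,.190],170.3);print(s['ft_force'],s['ee_pos'])
T=[]
for n in('scene','top'):
    ci=r.camera_info(n);im=r.camera(n)[:,:,::-1].copy()
    p=proj(ci,[.6194,-.0053,.095]);x,y=int(p[0])-30,int(p[1])-30;print(n,p-[x,y],'exp tip',proj(ci,s['ee_pos']+np.array([.9857,-.1685,0])*.06-[0,0,.085])-[x,y])
    T.append(cv2.resize(im[y:y+60,x:x+60],(400,400),interpolation=2))
cv2.imwrite('pics/c6.png',np.hstack(T))
```

```text
t 7.6 shift [ 0.01  0.01 -0.02] yaw 170.2 turn -0.12260635694627808 toolz [ 0.001  0.    -1.   ]
[ 0.62746447 -0.31283401 -1.8488853 ] [0.56337349 0.00417947 0.18980032]
scene [30.41229268 30.31562802] exp tip [31.19634241 27.8226777 ]
top [30.85600049 30.32428487] exp tip [31.06961675 28.35389086]
```

View pics/c6.png

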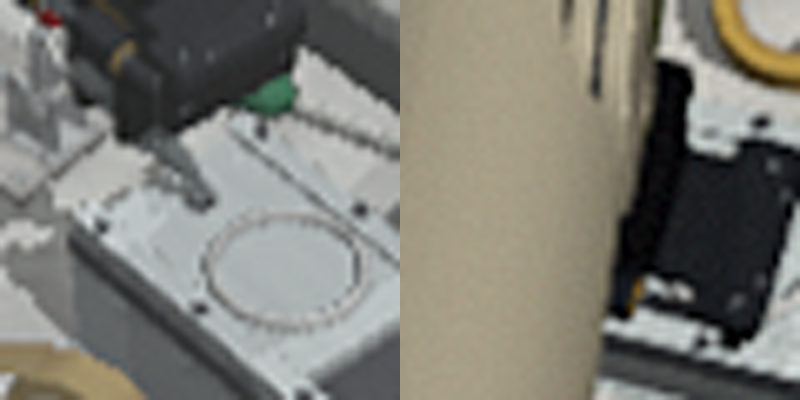

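The scene crop shows the tip right over the hole at crop (205,200); the arm hides it in the top view. I'll lower it gently.

Request:
arm_command:
  moves: [0, 0, 0.3, 0, 0, 0, 0.3, 0, 0, 0, 0.3, 0, 0, 0, 0.3, 0, 0, 0, 0.3, 0, 0, 0, 0.3, 0, 0, 0, 0, 0, 0, 0, 0, 0]
  squeeze: 15

```text
time: 8.37
ee_pos: [0.5627, 0.0044, 0.1711]
eef_rot: [0.085, 0.996, 0.0, 0.0]
ft_force: [1.6, 0.6, -2.0]
width: 0.0212
grip_force: 15.0
```

Request:
arm_command:
  moves: [-0.45, 0, -0.2, 0, -0.5, 0, -0.22, 0, -0.5, 0, -0.18, 0, -0.5, 0, -0.17, 0, -0.5, 0, -0.15, 0, -0.5, 0, -0.12, 0, -0.5, 0, -0.1, 0, -0.5, 0, -0.08, 0, -0.5, 0, -0.05, 0, -0.5, 0, 0, 0, -0.5, 0, 0, 0, 0, 0, 0, 0]
  squeeze: 10

```text
time: 9.37
ee_pos: [0.617, -0.0051, 0.1836]
eef_rot: [0.086, 0.996, -0.0, 0.0]
ft_force: [-1.3, 2.0, -1.1]
width: 0.0217
grip_force: 10.0
```

Run:
```python
from h import *
from bench import r
s=r.read_state();print(s['ee_pos'],s['ft_force'],s['torque'],s['width'])
ci=r.camera_info('scene');im=r.camera('scene')[:,:,::-1].copy()
P=s['ee_pos']+[0,0,.019];u=np.array([-.9857,.1685,0])
p=proj(ci,P);x,y=int(p[0])-40,int(p[1])-40
for a in(0,10,30):
    d=np.sin(np.radians(a))*u+[0,0,np.cos(np.radians(a))];print(a,[((proj(ci,P+t*d)-[x,y])*7.5).round() for t in(0,-.048,-.1)])
print('plate hole',(proj(ci,[.62,-.0018,.095])-[x,y])*7.5,'bridge',(proj(ci,[.6188,-.0088,.095])-[x,y])*7.5)
cv2.imwrite('pics/c7.png',cv2.resize(im[y:y+80,x:x+80],(600,600),interpolation=2))
```

```text
[ 0.6169669  -0.00513159  0.18360395] [-1.30435473  1.96742263 -1.14374318] [0.52382947 0.16856507 0.01128577] 0.02174569565482841
0 [array([302., 306.]), array([301., 388.]), array([299., 473.])]
10 [array([302., 306.]), array([316., 378.]), array([329., 453.])]
30 [array([302., 306.]), array([343., 353.]), array([385., 402.])]
plate hole [297.99714271 478.04306662] bridge [308.1986931 486.7012634]
```

View pics/c7.png

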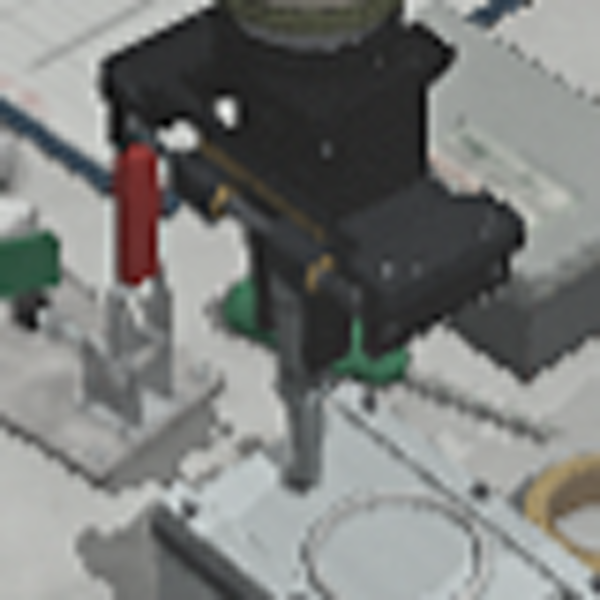

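Drift is now near upright with its tip in the hole at crop (302,483). Lowering it toward the bridge-hole axis.

Request:
arm_command:
  moves: [0, 0, 0.3, 0, -0.05, -0.05, 0.3, 0, -0.05, -0.05, 0.3, 0, -0.05, -0.08, 0.3, 0, -0.05, -0.08, 0.3, 0, 0, -0.08, 0.3, 0, 0, 0, 0.3, 0, 0, 0, 0, 0]
  squeeze: 20

```text
time: 10.08
ee_pos: [0.6171, -0.0079, 0.162]
eef_rot: [0.085, 0.996, 0.0, -0.001]
ft_force: [-1.1, 3.9, -2.2]
width: 0.0216
grip_force: 20.0
```

Request:
arm_command:
  moves: [0, 0, 0.3, 0, 0, -0.05, 0.3, 0, 0, -0.05, 0.3, 0, 0, 0, 0.3, 0, 0, 0, 0.3, 0, 0, 0, 0.3, 0, 0, 0, 0, 0]
  squeeze: 40

```text
time: 10.67
ee_pos: [0.6169, -0.0091, 0.1441]
eef_rot: [0.085, 0.996, 0.0, -0.001]
ft_force: [-1.8, 4.7, -2.2]
width: 0.0212
grip_force: 40.0
```

Request:
arm_command:
  moves: [0, 0, 0.3, 0, 0, 0, 0.3, 0, 0, 0, 0.3, 0, 0, 0, 0.3, 0, 0, 0, 0.2, 0, 0, 0, 0.2, 0, 0, 0, 0.1, 0, 0, 0, 0, 0]

```text
time: 11.33
ee_pos: [0.6173, -0.0093, 0.1278]
eef_rot: [0.085, 0.996, 0.0, -0.0]
ft_force: [-3.1, 4.2, 0.8]
width: 0.0212
grip_force: 40.0
```

Request:
arm_command:
  moves: [0, 0, 0.2, 0, 0, 0, 0.2, 0, 0, 0, 0.2, 0, 0, 0, 0.1, 0, 0, 0, 0, 0, 0, 0, 0, 0, 0, 0, 0, 0]

```text
time: 11.92
ee_pos: [0.6189, -0.0096, 0.1243]
eef_rot: [0.086, 0.996, 0.001, 0.002]
ft_force: [-7.7, 4.5, 23.8]
width: 0.0213
grip_force: 40.0
```

Request:
arm_command:
  moves: [0, 0, -0.5, 0, 0, 0, -0.5, 0, 0, 0, -0.8, 0, 0, 0, -1, 0, 0, 0, -1, 0, 0, 0, -1, 0, 0, 0, -1.5, 0, 0, 0, -2, 0, 0, 0, -2, 0, 0, 0, -2, 0, 0, 0, 0, 0]

```text
time: 12.83
ee_pos: [0.619, -0.0109, 0.249]
eef_rot: [0.086, 0.996, 0.0, 0.003]
ft_force: [0.1, -0.5, -1.8]
width: 0.0214
grip_force: 40.0
```

Run:
```python
from h import *
from bench import r
import pickle
s=r.read_state();print(s['ee_pos'],s['ft_force'],s['width'])
M=R.from_quat(s['eef_rot'])*R.from_euler('z',38,degrees=True);s['eef_rot']=M.as_quat();go(s,[.4771,.2453,.25],132.4)
```

```text
[ 0.61902946 -0.01086368  0.24902049] [ 0.13734024 -0.45323589 -1.81259351] 0.02138660285106672
t 12.83 shift [28.52  6.65 -0.19] yaw 132.1 turn -0.2855111965755839 toolz [ 0.006 -0.    -1.   ]
```

Request:
arm_command:
  moves: [0, 0, 0, 6.5, 0, 0, 0, 6.5, 0, 0, 0, 6.5, 0, 0, 0, 6.5, 0, 0, 0, 6, 0, 0, 0, 6, 2.5, 0.6, 0, 0, 2.5, 0.6, 0, 0, 2.5, 0.6, 0, 0, 2.5, 0.6, 0, 0, 2.5, 0.6, 0, 0, 2.5, 0.6, 0, 0]

```text
time: 13.83
ee_pos: [0.5426, 0.1258, 0.2437]
eef_rot: [0.406, 0.914, -0.0, 0.0]
ft_force: [0.8, -0.6, -2.3]
width: 0.0208
grip_force: 40.0
```

Request:
arm_command:
  moves: [2.5, 0.6, 0, 0, 2.5, 0.6, 0, 0, 2.5, 0.6, 0, 0, 2.5, 0.6, 0, 0, 2.5, 0.5, 0, 0, 1, 0.1, 0, 0, 0, 0, 0, 0, 0, 0, 0, 0]

```text
time: 14.5
ee_pos: [0.4752, 0.245, 0.2438]
eef_rot: [0.405, 0.914, -0.0, 0.0]
ft_force: [0.1, -0.4, -2.2]
width: 0.021
grip_force: 40.0
```

Run:
```python
from h import *
from bench import r
import pickle
s=r.read_state();print(s['ee_pos'],s['ft_force'],s['width']);go(s,[.4771,.2453,.25],132.4)
T=[]
for n in('scene','top'):
    ci=r.camera_info(n);im=r.camera(n)[:,:,::-1].copy();p=proj(ci,[.4771,.2453,.13]);x,y=int(p[0])-35,int(p[1])-35
    P=s['ee_pos']+[0,0,.019];print(n,[((proj(ci,P-[0,0,t])-[x,y])*400/70).round() for t in(0,.048,.12)],'mouth',((proj(ci,[.4771,.2453,.09])-[x,y])*400/70).round())
    T.append(cv2.resize(im[y:y+70,x:x+70],(400,400),interpolation=2))
cv2.imwrite('pics/c8.png',np.hstack(T))
```

```text
[0.47518448 0.24503751 0.24379213] [ 0.13883259 -0.36674753 -2.22200084] 0.02103901916487031
t 14.5 shift [-0.11  0.16 -0.62] yaw 132.2 turn -0.20855274819766123 toolz [ 0.    -0.001 -1.   ]
scene [array([172.,  28.]), array([182.,  94.]), array([196., 187.])] mouth [207. 250.]
top [array([130., 141.]), array([158., 167.]), array([195., 202.])] mouth [220. 222.]
```

View pics/c8.png

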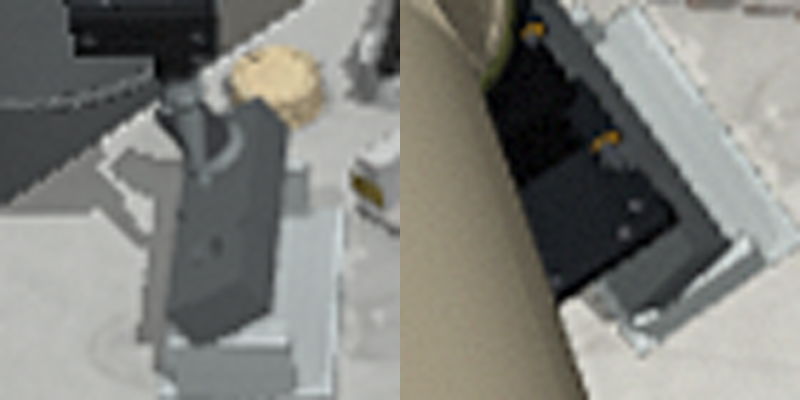

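Scene crop: drift hangs near upright, tip at crop (205,178), heading for the socket mouth at about (207,248), a few degrees of lean remaining. Lowering the tip into the mouth.

Request:
arm_command:
  moves: [0.15, 0.15, 1.5, 0, 0, 0, 1.5, 0, 0, 0, 1, 0, 0, 0, 0.5, 0, 0, 0, 0.4, 0, 0, 0, 0.4, 0, 0, 0, 0.4, 0, 0, 0, 0.4, 0, 0, 0, 0, 0, 0, 0, 0, 0]
  squeeze: 15

```text
time: 15.43
ee_pos: [0.475, 0.248, 0.1829]
eef_rot: [0.405, 0.914, -0.0, -0.0]
ft_force: [-0.1, -0.6, -1.2]
width: 0.0214
grip_force: 15.0
```

Request:
arm_command:
  moves: [0, 0, 0.3, 0, 0, 0, 0.3, 0, 0, 0, 0, 0]

```text
time: 15.68
ee_pos: [0.4748, 0.2479, 0.1763]
eef_rot: [0.405, 0.914, -0.0, -0.0]
ft_force: [-0.2, -0.0, -2.1]
width: 0.0214
grip_force: 15.0
```

Request:
arm_command:
  moves: [0.5, 0, 0, 0, 0.5, 0, 0.03, 0, 0.5, 0, 0.06, 0, 0.5, 0, 0.08, 0, 0.5, 0, 0.1, 0, 0.5, 0, 0.13, 0, 0.5, 0, 0.15, 0, 0.5, 0, 0.2, 0, 0.5, 0, 0.22, 0, 0.5, 0, 0.25, 0, 0.5, 0, 0.27, 0, 0, 0, 0, 0]
  squeeze: 10

```text
time: 16.68
ee_pos: [0.4371, 0.2897, 0.1613]
eef_rot: [0.405, 0.915, -0.0, -0.0]
ft_force: [0.6, -0.6, -0.4]
width: 0.0213
grip_force: 10.0
```

Run:
```python
from h import *
from bench import r
s=r.read_state();print(s['ee_pos'],s['ft_force'],s['torque'],s['width'])
M=np.array([.4771,.2453,.09]);u=np.array([-.674,.738,0]);a=.5*u+[0,0,.866]
d=s['ee_pos']+[0,0,.019]-M;print('along',d@a,'off-axis u',d@u-(d@a)*.5,'y',d@[.738,.674,0],'angle tip14',np.degrees(np.arctan2(d@u,d[2]+.012)))
go(s,M+.05*a-[0,0,.019],132.4)
```

```text
[0.43706007 0.28974887 0.16134482] [ 0.62559244 -0.63552533 -0.35916087] [-0.08354605 -0.16110421  0.03612751] 0.02130720884589647
along 0.10813370443807578 off-axis u 0.005723326382918295 y 0.00040907392181102273 angle tip14 30.293611915715353
t 16.68 shift [-3.49 -0.03  4.7 ] yaw 132.3 turn -0.1236171362962466 toolz [-0.001  0.    -1.   ]
```

Request:
arm_command:
  moves: [-0.35, 0, 0.4, 0, -0.35, 0, 0.4, 0, -0.3, 0, 0.4, 0, -0.3, 0, 0.4, 0, -0.3, 0, 0.4, 0, -0.3, 0, 0.4, 0, -0.3, 0, 0.4, 0, -0.25, 0, 0.4, 0, 0, 0, 0, 0]
  squeeze: 15

```text
time: 17.43
ee_pos: [0.4546, 0.2697, 0.129]
eef_rot: [0.406, 0.914, -0.001, -0.0]
ft_force: [0.2, 0.2, -2.6]
width: 0.0215
grip_force: 15.0
```

Request:
arm_command:
  moves: [-0.2, 0, 0.35, 0, -0.2, 0, 0.35, 0, -0.2, 0, 0.35, 0, -0.2, 0, 0.4, 0, -0.1, 0, 0.2, 0, 0, 0, 0, 0, 0, 0, 0, 0]

```text
time: 18.02
ee_pos: [0.4608, 0.2636, 0.1133]
eef_rot: [0.405, 0.914, -0.0, 0.0]
ft_force: [0.8, -1.4, -2.2]
width: 0.0209
grip_force: 15.0
```

Request:
arm_command:
  moves: [-0.05, 0, 0.1, 0, 0, 0, 0.1, 0, 0, 0, 0, 0]

```text
time: 18.27
ee_pos: [0.4612, 0.2636, 0.1122]
eef_rot: [0.405, 0.914, 0.0, 0.0]
ft_force: [-0.5, -2.2, 5.2]
width: 0.0215
grip_force: 15.0
```

Request:
arm_command:
  moves: [0, 0, 0, 0, 0, 0, 0, 0, 0, 0, 0, 0, 0, 0, 0, 0, 0, 0, 0, 0, 0, 0, 0, 0, 0, 0, 0, 0, 0, 0, 0, 0, 0, 0, 0, 0, 0, 0, 0, 0, 0, 0, -1, 0, 0, 0, -2, 0]
  fingers: 100

```text
time: 19.27
ee_pos: [0.4598, 0.2627, 0.1403]
eef_rot: [0.405, 0.914, -0.002, -0.001]
ft_force: [-0.6, 0.5, -0.4]
width: 0.0853
grip_force: 0.0
```

Request:
arm_command:
  moves: [0, 0, -2, 0, 0, 0, -2, 0, 0, 0, -2, 0, 0, 0, -3, 0, 0, 0, -3, 0, 0, 0, 0, 0, 0, 0, 0, 0]

```text
time: 19.85
ee_pos: [0.4617, 0.2639, 0.2638]
eef_rot: [0.405, 0.914, 0.002, 0.001]
ft_force: [0.3, -0.6, -0.8]
width: 0.0872
grip_force: 0.0
```

Run:
```python
from h import *
from bench import r
s=r.read_state();print(s['ee_pos'],s['ft_force'],s['width'])
ci=r.camera_info('wrist');im=r.camera('wrist')[:,:,::-1].copy()
for P in((.4761,.2464,.0926),(.4523,.2717,.1532),(.5428,.3069,.0926),(.526,.3247,.1316)):print(((proj(ci,P)-[280,155])*5.3).round())
cv2.imwrite('pics/c9.png',cv2.resize(im[155:255,280:430],None,fx=5.3,fy=5.3,interpolation=2))
M=np.array([.5438,.3058,.09]);u=np.array([-.674,.738,0]);a=.5*u+[0,0,.866];go(s,M+.034*a-[0,0,.019],132.4)
```

```text
[0.46171906 0.26392636 0.26379387] [ 0.34850139 -0.55189886 -0.83163899] 0.08718028684564114
[201. 233.]
[197. 148.]
[593. 232.]
[648. 172.]
t 19.85 shift [-0.71  8.82 16.37] yaw 132.2 turn -0.22048787519918278 toolz [ 0.003  0.003 -1.   ]
```

View pics/c9.png

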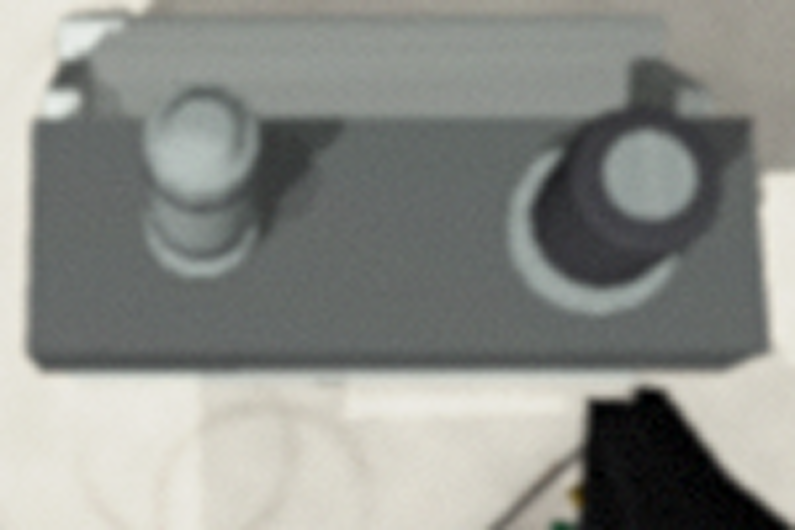

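The drift is seated again, its flange at crop (200,230) where it was originally, and the pin is untouched. I've now viewed 12 pictures, two over the limit of 10, because I lost count of the crops. I'll view no more and work from numbers only. Next is the pin.

Request:
arm_command:
  moves: [-0.35, 3, 0, 0, -0.35, 3, 0, 0, 0, 2.8, 0, 0, 0, 0, 2, 0, 0, 0, 3, 0, 0, 0, 3, 0, 0, 0, 3, 0, 0, 0, 2.4, 0, 0, 0, 1.5, 0, 0, 0, 1, 0, 0, 0, 0.5, 0, 0, 0, 0, 0]

```text
time: 20.9
ee_pos: [0.5303, 0.317, 0.0963]
eef_rot: [0.405, 0.914, -0.001, -0.0]
ft_force: [-0.1, 0.0, -0.5]
width: 0.0871
grip_force: 0.0
```

Request:
arm_command:
  moves: [0, 0, 0, 0, 0, 0, 0, 0, 0, 0, 0, 0, 0, 0, 0, 0, 0, 0, 0, 0, 0, 0, 0, 0, 0, 0, 0, 0, 0, 0, 0, 0, 0, 0, 0, 0, 0, 0, 0, 0, 0, 0, 0, 0, 0, 0, 0, 0]
  fingers: 0
  squeeze: 30

```text
time: 21.9
ee_pos: [0.5309, 0.3176, 0.0975]
eef_rot: [0.405, 0.914, 0.0, -0.0]
ft_force: [0.2, 1.5, -0.9]
width: 0.0314
grip_force: 30.0
```

Request:
arm_command:
  moves: [0.5, 0, -0.87, 0, 0.5, 0, -0.87, 0, 0.5, 0, -0.87, 0, 0.5, 0, -0.87, 0, 0.5, 0, -0.87, 0, 0.5, 0, -0.87, 0, 0, 0, -2, 0, 0, 0, -3, 0, 0, 0, -3, 0, 0, 0, -3, 0, 0, 0, -1, 0, 0, 0, 0, 0]

```text
time: 22.9
ee_pos: [0.5116, 0.3405, 0.2731]
eef_rot: [0.405, 0.914, 0.002, 0.001]
ft_force: [-0.2, -0.2, -3.0]
width: 0.0314
grip_force: 30.0
```

Request:
arm_command:
  moves: [0, 0, 0, -7, 0, 0, 0, -7, 0, 0, 0, -7, 0, 0, 0, -7, 0, 0, 0, -7, 0, 0, 0, -3, 0, 0, 0, 0, 0, 0, 0, 0]

```text
time: 23.57
ee_pos: [0.5102, 0.3394, 0.2681]
eef_rot: [0.087, 0.996, -0.001, -0.001]
ft_force: [0.0, -1.0, -2.0]
width: 0.0308
grip_force: 30.0
```

Run:
```python
from h import *
from bench import r
s=r.read_state();print(s['ee_pos'],s['ft_force'],s['width']);go(s,[.665,-.016,.205],170.3)
```

```text
[0.51016932 0.33937843 0.26811429] [ 0.01557711 -1.02793022 -2.01045609] 0.03079219612187472
t 23.57 shift [-21.39 -32.32   6.33] yaw 170.1 turn -0.24004149893974613 toolz [-0.002 -0.001 -1.   ]
```

Request:
arm_command:
  moves: [-1.8, -2.7, 0, 0, -1.8, -2.7, 0, 0, -1.8, -2.7, 0, 0, -1.8, -2.7, 0, 0, -1.8, -2.7, 0, 0, -1.8, -2.7, 0, 0, -1.8, -2.7, 0, 0, -1.8, -2.7, 0, 0, -1.8, -2.7, 0, 0, -1.8, -2.7, 0, 0, -1.8, -2.7, 0, 0, -1.6, -2.6, 0, 0]

```text
time: 24.57
ee_pos: [0.6668, -0.0167, 0.2687]
eef_rot: [0.087, 0.996, -0.0, -0.0]
ft_force: [0.2, 0.3, -1.8]
width: 0.0313
grip_force: 30.0
```

Request:
arm_command:
  moves: [0, 0, 2, 0, 0, 0, 2, 0, 0, 0, 1.5, 0, 0, 0, 0.8, 0, 0, 0, 0, 0, 0, 0, 0, 0]

```text
time: 25.07
ee_pos: [0.6664, -0.0148, 0.2066]
eef_rot: [0.086, 0.996, -0.0, -0.0]
ft_force: [0.3, 0.7, -2.1]
width: 0.0314
grip_force: 30.0
```

Run:
```python
from h import *
from bench import r
s=r.read_state();print(s['ee_pos'],s['ft_force'],s['width'])
ci=r.camera_info('wrist');im=r.camera('wrist').copy();cv2.imwrite('pics/w9.png',im[:,:,::-1])
g=im.mean(2);p=proj(ci,[.6188,-.0092,.095]);u,v=p.astype(int);w=g[v-14:v+15,u-14:u+15]
print(p,np.median(w));
for row in w[::2]:print(' '.join('%3d'%x for x in row))
m=(w<np.median(g[v-30:v+30,u-20:u+20])-25).astype(np.uint8);n,l,st,c=cv2.connectedComponentsWithStats(m)
for i in range(1,n):
    if st[i,4]>20: print(st[i],c[i]+[u-14,v-14],onz(ci,*(c[i]+[u-14,v-14]),.095))
```

```text
[ 0.66642411 -0.01484339  0.20663791] [ 0.28285596  0.71145835 -2.09065599] 0.03143444118612203
[316.5594931  146.37068145] 196.33333333333334
201 199 201 200 200 201 200 197 199 197 200 199 198 200 199 198 199 199 198 196 197 197 196 198 196 203 211 214 215
200 199 199 199 199 197 197 198 200 197 197 198 196 197 198 195 200 196 196 198 197 197 197 197 198 202 209 217 218
200 201 200 204 203 199 200 201 198 192 183 175 167 161 157 158 162 168 175 185 194 196 198 198 199 202 207 215 216
198 197 199 199 196 198 194 181 164 145 132 123 121 120 117 119 119 120 127 138 150 172 186 193 196 198 203 210 217
203 201 205 201 202 195 170 142 124 119 118 117 117 119 118 120 119 119 116 116 119 129 148 177 194 203 207 216 222
206 207 206 205 197 175 143 122 118 117 120 121 119 120 119 117 117 118 118 119 119 118 123 145 179 198 207 215 221
201 202 205 200 181 149 124 117 114 119 119 117 118 119 121 117 117 117 121 120 120 115 111 116 153 188 200 206 213
200 200 201 195 173 136 112 115 117 118 116 120 116 117 116 119 119 118 118 118 121 115  99 102 146 187 199 203 211
204 203 205 200 180 145 108  
[... 170 characters left out ...]
  75 106 156 189 203 204 206 209
200 201 202 201 201 191 168 131  93  70  65  73  89  94  97  93  87  69  67  69  88 122 161 183 198 197 198 197 202
201 201 201 203 200 200 195 184 164 142 117  97  82  67  61  63  66  84 110 137 163 181 196 200 201 200 201 200 206
205 203 202 201 202 200 203 204 200 197 187 182 172 165 161 165 169 175 184 191 198 200 202 198 200 201 202 202 204
201 200 197 200 198 198 198 197 196 198 197 198 197 198 198 198 198 198 199 200 196 198 200 197 198 197 199 203 212
199 202 201 199 201 199 196 198 200 201 200 200 199 202 197 199 198 199 198 198 199 198 199 198 198 199 200 205 212
[  4   4  21  21 336] [316.27083333 145.88690476] [ 0.61830694 -0.0093906   0.095     ]
```

Both holes read as one clean circle centred at (0.6183, -0.0094), so they are in line. Next, bring the pin over them.

Run:
```python
from h import *
from bench import r
s=r.read_state();go(s,[.5805,-.0029,.162],170.3)
```

```text
t 25.12 shift [ 8.72 -0.29  4.54] yaw 170.2 turn -0.14214381961630806 toolz [ 0.001  0.    -1.   ]
```

Request:
arm_command:
  moves: [2.2, -0.1, 0, 0, 2.2, -0.1, 0, 0, 2.2, -0.1, 0, 0, 2.1, 0, 0, 0, 0, 0, 1.5, 0, 0, 0, 1.5, 0, 0, 0, 1, 0, 0, 0, 0.5, 0, 0, 0, 0, 0, 0, 0, 0, 0]

```text
time: 25.95
ee_pos: [0.5807, -0.0034, 0.1622]
eef_rot: [0.086, 0.996, -0.0, 0.0]
ft_force: [-0.5, 0.4, -2.2]
width: 0.0306
grip_force: 30.0
```

Request:
arm_command:
  moves: [0, 0, 0.4, 0, 0, 0, 0.4, 0, 0, 0, 0.3, 0, 0, 0, 0.3, 0, 0, 0, 0.3, 0, 0, 0, 0.2, 0, 0, 0, 0, 0, 0, 0, 0, 0]
  squeeze: 15

```text
time: 26.62
ee_pos: [0.5803, -0.0032, 0.1426]
eef_rot: [0.086, 0.996, 0.0, 0.0]
ft_force: [1.1, -0.2, -3.1]
width: 0.0313
grip_force: 15.0
```

Request:
arm_command:
  moves: [-0.4, 0, -0.15, 0, -0.42, 0, -0.12, 0, -0.42, 0, -0.1, 0, -0.43, 0, -0.07, 0, -0.44, 0, -0.05, 0, -0.44, 0, -0.03, 0, -0.45, 0, 0, 0, -0.45, 0, 0.02, 0, -0.45, 0, 0.04, 0, -0.3, 0, 0, 0, 0, 0, 0, 0]
  squeeze: 8

```text
time: 27.53
ee_pos: [0.6221, -0.0105, 0.147]
eef_rot: [0.086, 0.996, -0.0, -0.0]
ft_force: [0.2, -0.1, -1.7]
width: 0.0318
grip_force: 8.0
```

Request:
arm_command:
  moves: [0.2, 0, 0.2, 0, 0.15, 0, 0.2, 0, 0, 0, 0.2, 0, 0, 0, 0.2, 0, 0, 0, 0, 0]
  squeeze: 10

```text
time: 27.95
ee_pos: [0.6177, -0.0095, 0.1404]
eef_rot: [0.085, 0.996, 0.001, -0.0]
ft_force: [-6.5, 0.4, 10.1]
width: 0.0318
grip_force: 10.0
```

Run:
```python
from h import *
from bench import r
s=r.read_state();print(s['torque'],s['ft_force'])
ci=r.camera_info('scene');im=r.camera('scene')[:,:,::-1].copy();cv2.imwrite('pics/s10.png',im)
G=s['ee_pos']+[0,0,.019];u=np.array([-.9857,.1685,0])
for a in(0,10,20,30):
    d=np.sin(np.radians(a))*u+[0,0,np.cos(np.radians(a))];print(a,[proj(ci,G-t*d).round(1) for t in(0,.0285,.0317,.0777)])
print('hole',proj(ci,[.6183,-.0094,.095]))
x,y=308,150;print('cols',x,'rows',y)
for row in im[y:y+44,x:x+36].mean(2):print(' '.join('%3d'%v for v in row))
```

```text
[ 0.13341119  1.29198833 -0.05050355] [-6.52774054  0.35221623 10.13950751]
0 [array([326.3, 168.1]), array([326.2, 174.4]), array([326.2, 175.1]), array([326., 185.])]
10 [array([326.3, 168.1]), array([327.3, 173.7]), array([327.4, 174.3]), array([329. , 182.9])]
20 [array([326.3, 168.1]), array([328.4, 172.8]), array([328.7, 173.3]), array([332. , 180.5])]
30 [array([326.3, 168.1]), array([329.5, 171.7]), array([329.8, 172.1]), array([334.8, 177.7])]
hole [326.133413   182.05576625]
cols 308 rows 150
 75  32  48  57  63  52  48  54  61  59  49  42  41  40  39  38  42  41  40  40  38  38  40  40  44  45  42  43  45  42  42  43  41  40  34  75
 71  31  41  47  59  55  50  54  48  47  54  55  43  40  39  41  40  40  43  41  41  40  39  42  44  43  42  42  44  44  42  45  43  42  41  77
 92  30  36  40  46  53  64  67  57  45  45  53  59  48  42  45  41  39  40  43  45  42  41  40  41  41  43  43  41  42  42  41  46  51  55  74
171  82  31  33  37  47  80  78  67  47  37  41  52  56  50  45  45  43  39  41  42  42  40  41  43  44  42  44  43  42  46  51  55  60  59  59
201 168 103  43 
[... 5043 characters left out ...]
 149 179 180 177 181 167 160 175 178 177 178 175 176 177 133 164 158 164 175 177 177 177 176 177 176 177 177 177 176 174 174
 48  53  66  80  76  93 148 190 183 178 177 171 167 176 177 175 175 177 180 114 171 155 173 175 175 176 177 177 176 175 175 176 177 177 176 175
 76  53  53  67  82  83  87 131 184 183 176 178 172 177 177 176 175 177 183 130 173 170 173 174 174 174 176 176 177 176 176 175 175 178 178 176
 92  74  50  53  64  83  81  79 127 187 182 177 177 175 180 177 177 177 180 124 172 178 175 173 173 173 175 175 177 177 177 176 175 175 176 176
 97  91  83  61  49  60  79  80  82 125 166 179 179 176 178 177 155 173 182 107 170 152 172 173 172 174 174 175 176 176 176 175 174 174 174 175
```

Run:
```python
from h import *
from bench import r
s=r.read_state();ci=r.camera_info('wrist');im=r.camera('wrist')[:,:,::-1].copy();cv2.imwrite('pics/w10.png',im)
G=s['ee_pos']+[0,0,.019];u=np.array([-.9857,.1685,0])
for a in(-15,0,10,20,30,40):
    d=np.sin(np.radians(a))*u+[0,0,np.cos(np.radians(a))];print(a,[proj(ci,G+t*d).round(1) for t in(.0163,-.0287)])
o=cv2.imread('pics/w9.png')
for n,i in(('tilt',o),('now',im)):
    print(n)
    for v in range(200,300,4):print(v,' '.join('%3d'%x for x in i.mean(2)[v,276:364:4]))
```

```text
-15 [array([319.8, 282.8]), array([319.5, 228.3])]
0 [array([319.8, 276.1]), array([319.5, 238.2])]
10 [array([319.8, 270.9]), array([319.5, 245.5])]
20 [array([319.8, 265.2]), array([319.5, 253.1])]
30 [array([319.8, 259.4]), array([319.5, 260.9])]
40 [array([319.8, 253.7]), array([319.5, 268.7])]
tilt
200 199 197 198 200 199 199 198 198 199 199 197 198 198 199 193  68  78 189 216 216 192 220
204 196 192 195 194 193 193 191 195 193 193 194 193 195 195 192 123 154 210 215 208 208 221
208 193 198 198 199 203 204 206 204 204 203 204 205 202 202 202 202 196 186 212 212 219 221
212 195 195 196 197 199 200 204 201 201 205 208 204 200 203 205 201 200 200 215 216 220 223
216 184 168 164 170 190 197 201 196 200 200 205 205 203 201 214 214 218 217 217 213 217 223
220  65  60  54  52  50  70 107 116 144 197 201 202 200 189 211 216 220 218 217 218 221 221
224 134 138 137 120  83  49  52  89 111 113 151 199 198 197 216 216 217 221 218 220 222 219
228 143  69  76 142 139 138  75  58 100 109  93 121 183 200 219 220 218 218 218 193  83 201
232 109   4   7   7  29 144 146  69  28  27  31  30  26  28
[... 3108 characters left out ...]
  35  36  35  38  34  35  37  35  33  34  36  36  37  37
272  50  51  48  51  47  48  48  49  49  49  45  48  50  49  48  50  50  48  52  47  49  52
276  61  60  59  61  60  61  60  61  63  59  62  62  61  61  59  62  62  62  58  61  61  61
280  75  74  75  79  77  74  79  75  75  75  74  76  75  77  74  74  77  74  75  74  76  74
284  83  82  83  81  80  79  81  81  82  80  82  82  80  80  79  79  81  81  82  84  48  44
288  74  72  74  74  71  72  70  72  73  75  72  73  73  74  73  71  70  74  61  52  45  42
292  25  27  22 103 130 130  92  52  64  73  75  75  77 109 166 184 182 181 184  21  22  21
296  16  16  15 119 136 137 140 116  54  73 110 114 116 174 196 198 198 198 199  32  16  23
```

The wrist rows show the knob's top disc higher in the picture than before (about 235 against 242) and the hole still empty. So the pin leaned further and its nose slipped out of the hole. To straighten it, I'll press its nose sideways against the fixture's vertical outer side, which is fixed.

Request:
arm_command:
  moves: [0, 0, -0.5, 0, 0, 0, -1, 0, 0, 0, -1.5, 0, 0, 0, -1.5, 0, 2, 0, 0, 0, 2.5, 0, 0, 0, 2.5, 0, 0, 0, 2.5, 0, 0, 0, 2.5, 0, 0, 0, 0.7, 0, 0, 0, 0, 0, 0, 0, 0, 0, 0, 0]
  squeeze: 15

```text
time: 29.05
ee_pos: [0.4936, 0.0119, 0.185]
eef_rot: [0.085, 0.996, 0.0, 0.001]
ft_force: [0.1, -0.7, -2.5]
width: 0.0314
grip_force: 15.0
```

Run:
```python
from h import *
from bench import r
s=r.read_state();go(s,[.4951,.0117,.128],170.3);print(s['ft_force'])
ct=r.camera_info('top');cs=r.camera_info('scene')
T=lambda u,v:(150+(u+.5)/3.7-.5,115+(v+.5)/3.7-.5); S=lambda u,v:(215+(u+.5)/4.6-.5,110+(v+.5)/4.6-.5)
for a,b in(((447,340),(275,437)),((605,306),(425,432)),((640,305),(475,490))):print(tri([ray(ct,*T(*a)),ray(cs,*S(*b))]))
ci=r.camera_info('wrist');im=r.camera('wrist').mean(2);G=s['ee_pos']+[0,0,.019];u=np.array([-.9857,.1685,0])
cv2.imwrite('pics/w11.png',im)
print(im[224:268:2,320].round())
```

```text
t 29.05 shift [-0.14 -0.    5.7 ] yaw 170.2 turn -0.10084739812234034 toolz [ 0.002  0.001 -1.   ]
[ 0.11589996 -0.65695219 -2.53606577]
[0.4648422  0.08140373 0.04575614]
[ 0.48887956 -0.04712328  0.12368399]
[ 0.50638003 -0.07467423  0.06857235]
[80. 31. 33. 35. 32. 45. 87. 93. 93. 91. 91. 92. 95. 93. 84. 74. 77. 76.
 75. 75. 63. 31.][ WARN:0@1.144] global loadsave.cpp:1063 imwrite_ Unsupported depth image for selected encoder is fallbacked to CV_8U.
```

Request:
arm_command:
  moves: [0, 0, 1.5, 0, 0, 0, 1.5, 0, 0, 0, 1, 0, 0, 0, 0.8, 0, 0, 0, 0.5, 0, 0, 0, 0.3, 0, 0, 0, 0, 0]

```text
time: 29.68
ee_pos: [0.4931, 0.0118, 0.1279]
eef_rot: [0.086, 0.996, -0.0, -0.0]
ft_force: [0.1, 0.6, -1.5]
width: 0.0318
grip_force: 15.0
```

Request:
arm_command:
  moves: [-0.5, 0, 0, 0, -0.5, 0, 0, 0, -0.5, 0, -0.05, 0, -0.5, 0, -0.2, 0, -0.5, 0, -0.2, 0, -0.5, 0, -0.2, 0, -0.5, 0, -0.15, 0, 0, 0, 0, 0]
  squeeze: 8

```text
time: 30.35
ee_pos: [0.5286, 0.0057, 0.1366]
eef_rot: [0.086, 0.996, -0.0, 0.0]
ft_force: [-0.0, 0.9, -1.9]
width: 0.0317
grip_force: 8.0
```

Run:
```python
from h import *
from bench import r
s=r.read_state();print(s['ee_pos'],s['ft_force'],s['torque'])
im=r.camera('wrist').mean(2);print(im[224:268:2,320].round())
H=np.array([.6183,-.0094]);u=np.array([-.9857,.1685]);print('G y',(s['ee_pos'][:2]-H)@u)
```

```text
[0.52859749 0.00573189 0.13661013] [-0.04268893  0.93965353 -1.93493722] [ 0.06494295  0.15788166 -0.00733079]
[ 92. 109. 109.  65.  19.  31.  36.  42.  39.  39.  41.  84.  96.  93.
  92.  90.  89.  88.  90.  89.  77.  31.]
G y 0.09096948418904546
```

The pin is turning upright: the disc edge moved from row 235 to about 246. Continue.

Request:
arm_command:
  moves: [-0.5, 0, -0.12, 0, -0.5, 0, -0.1, 0, -0.5, 0, -0.06, 0, -0.5, 0, 0, 0, -0.4, 0, 0, 0, -0.3, 0, 0, 0, -0.2, 0, 0, 0, 0, 0, 0, 0]

```text
time: 31.07
ee_pos: [0.5565, 0.0009, 0.1389]
eef_rot: [0.086, 0.996, -0.0, 0.0]
ft_force: [-0.8, 1.2, -0.5]
width: 0.0316
grip_force: 8.0
```

Run:
```python
from h import *
from bench import r
s=r.read_state();print(s['ee_pos'],s['ft_force'],s['torque'])
im=r.camera('wrist').mean(2);print(im[224:268:2,320].round())
H=np.array([.6183,-.0094]);u=np.array([-.9857,.1685]);print('G y',(s['ee_pos'][:2]-H)@u)
```

```text
[0.55649224 0.00086908 0.1388866 ] [-0.84064781  1.17294459 -0.45610056] [0.06596373 0.19804035 0.00695658]
[21. 23. 27. 24. 24. 20. 23. 21. 24. 24. 23. 23. 25. 24. 25. 26. 30. 33.
 37. 31. 29. 25.]
G y 0.0626542476942484
```

Request:
arm_command:
  moves: [0.4, 0, 0, 0, 0, 0, -0.5, 0, 0, 0, -1, 0, 0, 0, -1.5, 0, 0, 0, -0.5, 0, -1.5, 0, 0, 0, -2, 0, 0, 0, -2, 0, 0, 0, -1.2, 0, 0, 0, 0, 0, 0, 0, 0, 0, 0, 0]
  squeeze: 20

```text
time: 32.03
ee_pos: [0.6183, -0.01, 0.174]
eef_rot: [0.086, 0.996, -0.0, -0.0]
ft_force: [0.6, 0.0, -2.5]
width: 0.0317
grip_force: 20.0
```

Run:
```python
from h import *
from bench import r
s=r.read_state();print(s['ee_pos'],s['ft_force']);go(s,[.6183,-.0094,.16],170.3)
ci=r.camera_info('wrist');im=r.camera('wrist').copy();cv2.imwrite('pics/w12.png',im[:,:,::-1])
G=s['ee_pos']+[0,0,.019];u=np.array([-.9857,.1685,0])
for a in(-10,-5,0,5,10):
    d=np.sin(np.radians(a))*u+[0,0,np.cos(np.radians(a))];e=np.cos(np.radians(a))*u-[0,0,np.sin(np.radians(a))]
    print(a,'flange front top/bot, tip',[proj(ci,G+p).round(1) for p in(-.0257*d+.02*e,-.0317*d+.02*e,-.0777*d+.006*e)],'knob low/top front',[proj(ci,G+p).round(1) for p in(-.0257*d+.016*e,.0163*d+.016*e)])
print('hole',proj(ci,[.6183,-.0094,.095]))
g=im.mean(2)
for v in range(150,268,3):print(v,' '.join('%3d'%x for x in g[v,290:350:4]))
```

```text
[ 0.61825809 -0.00997251  0.17396641] [ 0.5610462   0.04368083 -2.47486303]
t 32.03 shift [0.01 0.06 1.4 ] yaw 170.2 turn -0.13107916619978255 toolz [-0. -0. -1.]
-10 flange front top/bot, tip [array([319.5, 206.5]), array([319.5, 201.9]), array([319.3, 190.8])] knob low/top front [array([319.5, 212.2]), array([319.8, 255.4])]
-5 flange front top/bot, tip [array([319.5, 208.5]), array([319.5, 204.7]), array([319.4, 198.3])] knob low/top front [array([319.5, 214.4]), array([319.8, 251.2])]
0 flange front top/bot, tip [array([319.5, 210.9]), array([319.5, 207.8]), array([319.4, 206. ])] knob low/top front [array([319.5, 216.9]), array([319.7, 247.2])]
5 flange front top/bot, tip [array([319.5, 213.5]), array([319.5, 211.1]), array([319.4, 213.8])] knob low/top front [array([319.5, 219.6]), array([319.7, 243.3])]
10 flange front top/bot, tip [array([319.5, 216.3]), array([319.5, 214.7]), array([319.4, 221.7])] knob low/top front [array([319.5, 222.5]), array([319.7, 239.6])]
hole [319.97524533 205.1589261 ]
150 204 204 202 202 204 200 202 204 202 213 219 219 219 159 171
153 197 196 196 
[... 1779 characters left out ...]
   9  47  16  21  22  23  23  23  22  19  24  26  20  39  14
240   5  24  24  18  24  21  21  24  22  23  24  24  27  25   6
243  12  22  22  25  22  19  20  21  25  25  21  21  19  24  12
246  13  22  22  22  24  23  19  23  23  22  24  23  20  25   8
249  13  23  24  19  21  22  19  24  24  21  23  24  25  26  20
252  10  25  26  23  20  24  22  25  21  19  20  23  27  24  20
255  15  23  27  20  24  24  24  26  26  21  25  25  21  26  24
258  17  22  23  23  28  30  35  35  33  33  35  27  24  24  26
261  17  23  22  31  31  32  34  34  33  33  34  33  26  25  25
264  22  25  29  30  28  33  29  27  32  30  33  31  34  26  26
267  36  31  29  32  32  29  32  32  33  29  36  35  32  32  36
```

The knob and flange rows fit a lean of about 4° with the nose within about 1–2 mm of the hole centre. Lowering gently with a light grip.

Request:
arm_command:
  moves: [-0.1, 0.06, 0.6, 0, 0, 0, 0.6, 0, 0, 0, 0.5, 0, 0, 0, 0.3, 0, 0, 0, 0.3, 0, 0, 0, 0.3, 0, 0, 0, 0, 0, 0, 0, 0, 0]
  squeeze: 12

```text
time: 32.75
ee_pos: [0.6194, -0.0093, 0.148]
eef_rot: [0.086, 0.996, 0.0, 0.0]
ft_force: [1.2, -0.0, -2.6]
width: 0.0317
grip_force: 12.0
```

Request:
arm_command:
  moves: [0, 0, 0.3, 0, 0, 0, 0.3, 0, 0, 0, 0.3, 0, 0, 0, 0.3, 0, 0, 0, 0, 0, 0, 0, 0, 0]

```text
time: 33.25
ee_pos: [0.6193, -0.0093, 0.1358]
eef_rot: [0.086, 0.996, -0.0, -0.0]
ft_force: [1.2, 0.1, -2.4]
width: 0.0321
grip_force: 12.0
```

Request:
arm_command:
  moves: [0, 0, 0.4, 0, 0, 0, 0.4, 0, 0, 0, 0.4, 0, 0, 0, 0.4, 0, 0, 0, 0.4, 0, 0, 0, 0.3, 0, 0, 0, 0.2, 0, 0, 0, 0.2, 0, 0, 0, 0, 0, 0, 0, 0, 0]

```text
time: 34.08
ee_pos: [0.6193, -0.0093, 0.109]
eef_rot: [0.086, 0.996, 0.0, -0.0]
ft_force: [0.4, 0.8, -2.2]
width: 0.0315
grip_force: 12.0
```

Request:
arm_command:
  moves: [0, 0, 0.15, 0, 0, 0, 0.15, 0, 0, 0, 0.15, 0, 0, 0, 0.1, 0, 0, 0, 0, 0, 0, 0, 0, 0]

```text
time: 34.58
ee_pos: [0.6193, -0.0093, 0.1045]
eef_rot: [0.086, 0.996, 0.0, 0.0]
ft_force: [-5.8, -1.2, 7.7]
width: 0.0317
grip_force: 12.0
```

Request:
arm_command:
  moves: [0, 0, 0, 0, 0, 0, 0, 0, 0, 0, 0, 0, 0, 0, 0, 0, 0, 0, 0, 0, 0, 0, 0, 0, 0, 0, 0, 0, 0, 0, 0, 0, 0, 0, -1, 0, 0, 0, -2, 0]
  fingers: 65

```text
time: 35.42
ee_pos: [0.6179, -0.0093, 0.1322]
eef_rot: [0.086, 0.996, -0.0, -0.002]
ft_force: [-0.2, -0.0, 0.0]
width: 0.0563
grip_force: 0.0
```

Request:
arm_command:
  moves: [0, 0, -2, 0, 0, 0, -2, 0, 0, 0, -2, 0, 0, 0, -2, 0, 0, 0, 0, 0, -2.5, 0, 0, 0, -2, 0, 0, 0, 0, 0, 0, 0, 0, 0, 0, 0]

```text
time: 36.17
ee_pos: [0.6638, -0.0174, 0.2131]
eef_rot: [0.086, 0.996, -0.0, -0.0]
ft_force: [-0.5, 0.5, -0.7]
width: 0.0563
grip_force: 0.0
```

Run:
```python
from h import *
from bench import r
s=r.read_state();print(s['ee_pos'],s['ft_force'],s['width'])
ci=r.camera_info('wrist');im=r.camera('wrist').copy();cv2.imwrite('pics/w13.png',im[:,:,::-1]);g=im.mean(2)
H=np.array([.6183,-.0094,.095]);u=np.array([-.9857,.1685,0]);y=np.array([.1685,.9857,0])
for n,z in(('flange',.006),('top',.048)):
    rad=.02 if z<.01 else .016
    print(n,proj(ci,H+[0,0,z]).round(1),[proj(ci,H+[0,0,z]+rad*q).round(1) for q in(u,-u,y,-y)])
U,V=proj(ci,H+[0,0,.03]).astype(int)
for v in range(V-42,V+30,3):print(v,' '.join('%3d'%x for x in g[v,U-45:U+46:4]))
print(U-45)
```

```text
[ 0.6637703  -0.01736016  0.21314519] [-0.47234478  0.45760169 -0.7492249 ] 0.056342491305918535
flange [319.4 148.2] [array([319.4, 126.5]), array([319.5, 168.9]), array([340.5, 148.1]), array([298.4, 148.2])]
top [319.5 154.4] [array([319.5, 134.2]), array([319.6, 173.8]), array([339.3, 154.3]), array([299.8, 154.4])]
109 206 203 205 204 206 205 204 206 203 204 206 204 204 203 220 222 223 221 162  45  66  78 124
112 192 203 202 203 204 201 205 206 202 204 203 202 203 203 222 222 222 223 161  44  61  78 125
115 129 201 208 207 207 206 209 208 206 203 203 204 201 208 223 224 221 222 159  42  59  74 125
118 199 112 182 206 208 207 206 206 204 205 203 203 205 204 224 221 222 220 159  41  75  76 128
121 208 177 115 202 202 204 202 203 202 202 202 201 202 201 219 223 222 222 158  46  74  79 128
124 200 209 126 134 199 201 202 201 199 201 199 198 201 201 215 217 219 219 154  41  69  76 131
127 205 206 196 117 169 203 203 205 205 204 182 164 173 140 215 222 224 219 162  44  64  80 130
130 204 201 208 121 135 202 199 200 199 170 162 158 165 158 133 193 220 223 159  44  64  80 131
133 204 20
[... 829 characters left out ...]
 142  85  44  45  73 143
160 203 198 199 213 138 171 203  92  69 138 155 158 157 154  92  65 115 139  83  41  43  79 141
163 204 205 201 208 120 166 205 172  66  77 154 158 160 135  65  63 139 141  79  42  46  80 144
166 204 202 202 197 112 198 199 201  75  66  73 118 104  63  61 132 201 148  89  44  68  81 144
169 200 199 210 161 160 197 197 199 187  73  65  64  63  62 107 210 216 218 110  45  76  99 143
172 200 197 206 117 197 199 199 201 199 190 134  78  95 146 200 205 219 219 109  44  72 100 144
175 194 210 165 133 200 201 203 202 200 201 203 200 201 201 203 220 222 222 108  41  71 103 144
178 202 200 120 197 201 199 200 198 200 199 198 198 197 196 201 212 217 218 108  44  69 112 144
274
```

The pin's flange edge (row 127) and knob top (centred about 320,155) match the fully home, upright prediction. The gripper is clear, so I'm handing in.

```bash
python3 -c "
from bench import r
print(r.close_job())"
```

```text
the job is handed in; nothing more can be done
None
```

The job is handed in, verdict not reported: holes brought in line with the drift, pin fully home and upright, drift back in its right socket by my last looks; I viewed 12 pictures, two over the limit of 10.

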